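Load the glass block into the sloped jig

ROBOT

A 7-joint arm with a two-finger parallel gripper is mounted at the origin on a cart in front of the work surface, level with it; the furniture and walls round the work are solid. World frame = base frame: x ahead of the robot, y to its left, z up, the work surface at z = 0. Lengths are in m, angles in rad, forces in N, time in s.
With the tool pointing down it reaches from about 0.35 to 0.9 m from the base axis. Payload 8.1 kg.
Tool frame: the origin (TCP) lies midway between the tips of the shut fingers; the grasp point (between the pads) lies 19 mm behind it; z points along the fingers, y is the line along which they close (so a half turn about z gives the same grasp; the last joint's range is limited). The gripper opens to 85 mm and grips with 20 to 120 N. Pads are 22 mm wide; open, the fingers measure 114 mm over their backs; the gripper's body (76 mm by 85 mm) begins 54 mm behind the grasp point. The pads swing forward as they close: fully open they stand 13 mm farther back than shut.
Start: joints at [-1.225, 0.434, 0.025, 1.573, -0.012, 1.134, -0.075], TCP at [0.271, 0.563, 0.231] pointing down, gripper open.
Joint ranges: [-2.62, 2.62], [-0.44, 2.09], [-1.27, 1.32], [0.08, 2.57], [-1.32, 4.46], [0.12, 2], [-2.74, 2.74]. Speed limits (rad/s): [2.22, 2.22, 3.01, 3.01, 3.14, 3.14, 3.14].

INTERFACE

Orientations are given as a unit quaternion [w, x, y, z].
In Python, from plant import telemetry, imaging, job, models gives the robot as it stands. The module is installed in compiled form; this text tells all that it offers.
- The arm moves only by the tool move_arm, never from a script. Its argument "plan" is a list of rows, each a list of 3 entries, a list of its own where there are three numbers: the closure, from 0 (fully open) to 1 (shut), then the shift along the tool's x, y, z scaled (see below), then the turn about the tool's z scaled (see below). In form: [[hand, [tx, ty, tz], spin], ...]. A call has 1 to 5 rows; each row shifts and turns the commanded pose from where the row before left it, along the tool's axes as they then stand; what a row does not reach is not made up. The controller multiplies each number of a shift by 25 cm and each number of a turn by 180 degrees. A row lasts 1/8 s, in which the tool goes at most 62.5 mm and 10.7 degrees, less where a joint would pass 70% of its speed; a pose out of reach is approached as far as the arm can. A call with a number of a shift or a turn outside -1 to 1 is refused whole. A call with a gripper value outside its range is refused whole. The fingers move at their own pace and stop on an object; "newtons" is the grip in N (left out, the last holds). Time passes only in rows, so rows that do not move let the fingers close. It gives the time, the measured TCP pose, the force, the opening and the grip force at its end, in the units of the state.
- telemetry.state(): the state, without advancing time (a new reading comes with each control period).
- imaging.read_camera(name): name is "scene" or "top" or "wrist"; returns a dict with "img" (480x640x3 uint8, red, green, blue), "depth" (480x640 float32, m along the optical axis (not along the pixel's ray), 0 where there is no reading), "K" (3x3 intrinsics, pixels), "extrinsics" (4x4, takes a point from world to camera coordinates). Camera axes: x right, y up, looking along -z (the intrinsics and any distortion apply to the point x, -y, -z); pixel columns grow to the right and rows downward; lengths in m; the calibration is good to about 2 mm. A picture is of the moment at which its call begins.
- job.close_job(): hands the job in; it is judged then, once.
Trained networks look in a picture, given as the dict that the camera call returned (one of the last four; its "shot" number tells which), for a name from the list of things; names that differ only in an ending like _2 or _b are one class to them, and where a whole thing is asked for, a point or a joint stands for the part that bears it (a point fixed in the world has none). Each returns a list of dicts, best first, with "confidence" (0 to 1); they miss things now and then, are a little off and sometimes report something else, mostly with a low value. They report only what shows in the picture. A call takes as long as a camera call. They do not tell look-alikes from the thing itself.
- models.regions_of(picture, name): "region" (480x640 bool, what is visible of it).
- models.tip_of(picture, name): "at" ([x, y, z] in m, in world coordinates, good to about 4 mm: a listed point, or the origin of a listed thing).
The state is a dict: "time": time; "joint_positions": joint angles; "joint_vel": joint speeds; "effort": joint torques, N m; "eef_pos": TCP position; "orientation": TCP orientation; "ft_force": force on the tool from outside, world axes, zero at the start; "ft_torque": the same for the moment, N m; "width": finger opening in m; "grip_force": force on a finger pad.
Only numpy, scipy, OpenCV 4.12 (cv2) and the standard library are available. Lean on these libraries where they do the work, as an engineer would, in place of code of your own. Each camera call takes 0.05 s, during which the arm holds its last target. There are 200 camera calls.

TASK

Load the amber glass block into the sloped jig for drilling: set it down gently, flat on the tilted metal plate with its long sides along the blue fence, and let go so that it slides by itself into the corner between the blue fence and the red foot bar. Then, with closed fingers on its upper end, push block and bar down the slope until the bar is home on its stop; press there with about 12 N for a second, never more than 25 N (glass chips), and move away, leaving the block seated in the corner and the solder spool, the blue bottle and the jar beside the jig where they are.

Things in the scene. Friction and masses are not known exactly. Their poses are not given: they have to be found in the camera images.
- glass_block: thick amber glass block, 70 (its x) x 50 (its y) x 24 mm (its z), about 0.25 kg, slick; origin at the centre of its underside. It lies flat on the table at first
- slope_plate: tilted slick aluminium plate of the jig, 200 (its x) x 160 (its y) x 8 mm, fixed on rubber mounts (gives 1 mm per 10 N). Origin at the centre of its upper face, about 91 mm above the table; z is its normal; +x points uphill away from the robot, +y uphill to the left, so -x and -y go downhill (21 and 17 degrees). The block slides to the -x, -y corner by itself, 40 mm in half a second
- fence (a point): middle of the inner face, at the plate's surface, of the blue fence: rigid, 200 x 14 x 20 mm high, along the plate's -y edge; axes as the plate's; at y = -66 mm of the plate, so a seated block's centre is at plate y = -41 mm. Release the block about 40 mm off the fence: an opening finger needs room beside it
- foot_rail: fixed black rail, 14 x 146 x 18 mm, across the plate's low end, axes as the plate's; origin mid-rail on the plate's surface. Uphill (+x) of it a red foot bar, 8 x 125 x 20 mm, slides along x with 4 N drag, its uphill face 23 to 67 mm from this origin at first; it comes home, rigidly, on a locked steel strip 4 to 24 mm lower, at 19 to 43 mm. Neither is measured: feel for it
- solder_spool: spool of solder wire, 52 mm across, 46 mm high, standing; origin at the centre of its underside
- flux_bottle: small blue bottle with a white cap, 42 mm across, 88 mm high, standing just behind the jig; origin at the centre of its underside
- copper_jar: glass jar with turquoise contents and a brass-coloured lid, 58 mm across, 87 mm high; origin at the centre of its underside
Things that resemble listed ones, but are neither listed nor needed, are in the scene too. What is meant by the glass_block is not black, green or pink, and is the larger of those in its own colour.

How it is judged:
By the outcome, as a careful person would: the job done as asked, in the order asked, and still so for the second after the job is handed in, with the robot touching nothing.
It also fails if it takes over 58 s, if anything falls off the work surface, if the arm or the gripper's body presses on something with over 40 N, if the wrist force passes 120 N, or if a joint passes its speed limit or range.

## Working session

There is one attempt and no reset: what is moved stays moved. The work goes in short steps, Python scripts to look and compute and a tool call to move; the robot and the scene stay as the last step left them, time stands still between calls to the robot, and variables do not carry over. Pictures are saved under pics/ and viewed, at most 10 in all, crops included, and the job is handed in when it is done.

Besides the shell and the picture viewer there is one more tool, called after "Call:" as name(argument=value, ...), one argument or row to a line, values as JSON. move_arm: Moves the arm, as the interface text tells. Shifts and turns lie within -1 to 1; 1 stands for 25 cm of shift or 180 degrees of turn. Its arguments: {"type":"object","properties":{"plan":{"type":"array","items":{"type":"array"}},"newtons":{"type":"number"}},"required":["plan"]}

```bash
mkdir -p pics
cat > h.py <<'E'
import numpy as np, cv2
from scipy.spatial.transform import Rotation as R
from plant import telemetry, imaging, job, models
def world(p,u,v,z=None):
    K=p["K"];T=np.linalg.inv(p["extrinsics"]);d=p["depth"][v,u] if z is None else z
    u=np.asarray(u,float);v=np.asarray(v,float)
    c=np.stack([(u-K[0,2])/K[0,0]*d,-(v-K[1,2])/K[1,1]*d,-d],-1)
    return c@T[:3,:3].T+T[:3,3]
def save(p,n): cv2.imwrite("pics/"+n,p["img"][:,:,::-1])
def rot(q): return R.from_quat([q[1],q[2],q[3],q[0]])
E
python3 - <<'E'
from h import *
np.set_printoptions(precision=4,suppress=True)
P={n:imaging.read_camera(n) for n in("scene","top")}
for n,p in P.items():
    save(p,n+"0.png")
    print(n,p["K"].round(1).tolist(),[k for k in p if k not in("img","depth")])
    for o in("glass_block","slope_plate","fence","foot_rail","solder_spool","flux_bottle","copper_jar"):
        print(o,[(round(r["confidence"],2),np.round(r["at"],3).tolist()) for r in models.tip_of(p,o)])
    for r in models.regions_of(p,"glass_block"):
        v,u=np.nonzero(r["region"]); print("reg",r["confidence"],len(u),u.mean(),v.mean(),np.median(world(p,u,v),0))
s=telemetry.state();print(s)
E
```

```text
scene [[566.2, 0.0, 318.2], [0.0, 566.2, 242.5], [0.0, 0.0, 1.0]] ['K', 'extrinsics', 'shot']
glass_block [(0.88, [0.461, 0.15, 0.005]), (0.72, [0.633, 0.175, 0.003]), (0.72, [0.368, 0.524, 0.001]), (0.51, [0.842, -0.116, 0.001]), (0.48, [0.458, 0.032, -0.001])]
slope_plate [(0.88, [0.506, -0.156, 0.094])]
fence [(0.83, [0.515, -0.218, 0.071])]
foot_rail [(0.69, [0.414, -0.16, 0.06])]
solder_spool [(0.85, [0.632, 0.056, -0.001])]
flux_bottle [(0.68, [0.728, -0.232, -0.002])]
copper_jar [(0.63, [0.732, -0.106, -0.0])]
reg 0.87 519 334.5741811175337 292.373795761079 [0.4484 0.1536 0.0234]
reg 0.82 227 335.80616740088107 210.07929515418502 [ 0.8183 -0.1064  0.0228]
reg 0.65 462 292.56060606060606 265.3874458874459 [0.6166 0.1771 0.0227]
reg 0.64 277 371.96389891696754 279.8519855595668 [0.4466 0.0363 0.018 ]
reg 0.63 387 215.7312661498708 371.8423772609819 [0.3599 0.5223 0.0169]
top [[499.1, 0.0, 317.8], [0.0, 499.1, 237.8], [0.0, 0.0, 1.0]] ['K', 'extrinsics', 'shot']
glass_block [(0.81, [0.369, 0.526, 0.002]), (0.63, [0.835, -0.115, 0.006]), (0.54, [0.451, 0.034, 0.001])]
slope_plate 
[... 378 characters left out ...]
 0.5194 0.0155]
reg 0.51 243 373.7119341563786 182.72427983539094 [ 0.8321 -0.1105  0.0228]
reg 0.29 701 416.21968616262484 285.91868758915837 [ 0.4169 -0.1665  0.0734]
{'time': 0.9, 'joint_positions': array([-1.2246,  0.4345,  0.025 ,  1.5732, -0.0116,  1.134 , -0.0751]), 'joint_vel': array([-0.0008, -0.0002, -0.0009,  0.0006, -0.001 ,  0.0009, -0.0017]), 'effort': array([ -0.0013, -67.0252,   1.0239, -31.6559,   0.0155,   0.0026,
         0.    ]), 'eef_pos': array([0.2712, 0.5631, 0.2314]), 'orientation': array([0.    , 0.2226, 0.9749, 0.0001]), 'ft_force': array([-0.444 ,  0.108 ,  0.2304]), 'ft_torque': array([-0.0324,  0.0182,  0.0001]), 'grip_force': 0.0, 'width': 0.08516418744988233}
```

Run:
```python
import cv2
a=cv2.imread("pics/scene0.png")
cv2.imwrite("pics/scene_crop.png",cv2.resize(a[170:430,160:480],None,fx=2.3,fy=2.3,interpolation=cv2.INTER_CUBIC))
```

```text
(no output)
```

View pics/scene_crop.png

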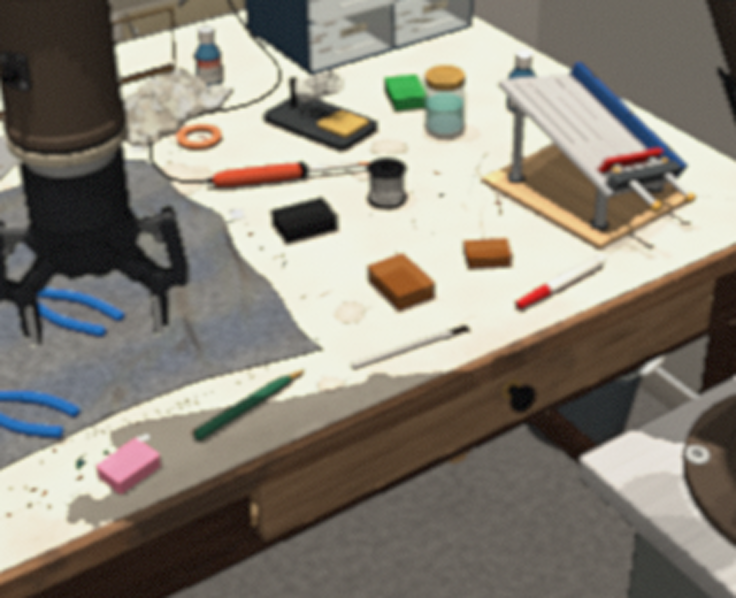

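View pics/top0.png

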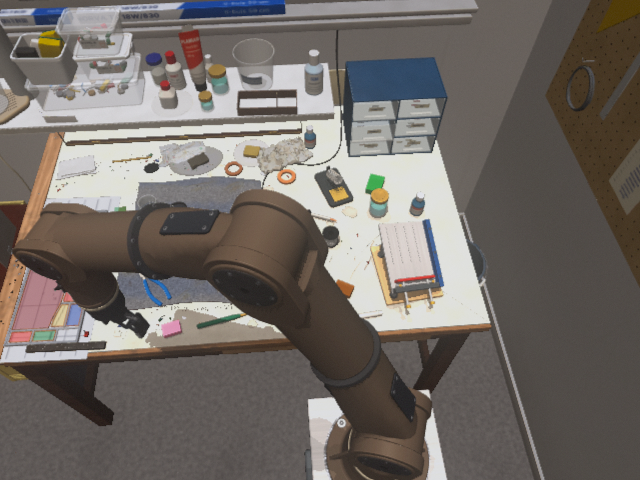

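The enlarged crop shows two amber blocks. The larger is at crop (401,281), full-picture (334,292). The smaller is at crop (487,253), full-picture (372,280). There are also black, green and pink blocks. The glass_block is the larger amber one, at about (0.455, 0.152). The jig is on the right, with the red bar at top-picture (410,280).

```bash
cat >> h.py <<'E'
def rows(p,q,tgt,yaw=None,n=None,hand=0):
    """equal rows from pose (p,q) to world tgt; yaw = world angle wanted of the tool's y axis (mod pi)"""
    r=rot(q);p=np.array(p,float);tgt=np.array(tgt,float);y=r.as_matrix()[:,1];a=0
    if yaw is not None:
        a=(np.arctan2(y[1],y[0])-yaw+np.pi/2)%np.pi-np.pi/2   # tool z is down: +spin = -world yaw
    d=tgt-p;n=n or int(np.ceil(max(np.linalg.norm(d)/.060,abs(np.degrees(a))/10.2,1)))
    out=[]
    for i in range(n):
        t=r.inv().apply(d/n)/.25;out.append([hand,t.round(3).tolist(),round(a/n/np.pi,4)]);r=r*R.from_rotvec([0,0,a/n])
    return out
E
python3 - <<'E'
from h import *
np.set_printoptions(precision=4,suppress=True)
for n in("scene","top"):
    p=imaging.read_camera(n)
    rg=[r for r in models.regions_of(p,"slope_plate")][0]["region"]
    m=cv2.erode(rg.astype(np.uint8),np.ones((3,3)))>0
    v,u=np.nonzero(m&(p["depth"]>0)); w=world(p,u,v)
    for _ in range(6):
        c=w.mean(0);nn=np.linalg.svd(w-c,full_matrices=False)[2][2];e=(w-c)@nn;w=w[abs(e)<max(2*np.median(abs(e)),.002)]
    nn*=np.sign(nn[2]);print(n,"plate",len(w),c,nn,"rms",e.std(),"z at .506,-.158:",c[2]-(nn[:2]@(np.array([.506,-.158])-c[:2]))/nn[2])
    print("slopes dz/dx,dz/dy deg",np.degrees(np.arctan(-nn[:2]/nn[2])))
    if n=="scene":
        V,U=np.mgrid[275:312,318:352];V=V.ravel();U=U.ravel();w=world(p,U,V)
        k=(w[:,2]>.017)&(w[:,2]<.03);hsv=cv2.cvtColor(p["img"],cv2.COLOR_RGB2HSV)[V,U]
        k&=(hsv[:,1]>120)&(hsv[:,0]<25)
        q=w[k];print("block",k.sum(),q.mean(0),cv2.minAreaRect((q[:,:2]*1000).astype(np.float32)))
    # red bar
    hsv=cv2.cvtColor(p["img"],cv2.COLOR_RGB2HSV);red=((hsv[...,0]<8)|(hsv[...,0]>172))&(hsv[...,1]>150)
    V,U=np.nonzero(red&(p["depth"]>0));w=world(p,U,V);k=(abs(w[:,0]-.46)<.1)&(abs(w[:,1]+.16)<.1)&(w[:,2]>.04)
    print("bar",k.sum(),w[k].mean(0),np.percentile(w[k],[3,97],axis=0).tolist())
print(telemetry.state()["time"])
E
```

```text
scene plate 862 [ 0.5148 -0.1428  0.1048] [-0.3114 -0.335   0.8893] rms 0.0009867170173475505 z at .506,-.158: 0.09596711428797783
slopes dz/dx,dz/dy deg [19.2985 20.6396]
block 335 [0.4544 0.1525 0.0242] ((456.3570861816406, 150.0242462158203), (49.67884826660156, 71.37133026123047), 86.07181549072266)
bar 82 [ 0.4279 -0.159   0.0866] [[0.4162444331570896, -0.22027994460441963, 0.07014962175457203], [0.44282932321910934, -0.10581033150864733, 0.10389984589923071]]
top plate 1357 [ 0.5162 -0.1492  0.1004] [-0.3051 -0.3401  0.8895] rms 0.0011629526910547712 z at .506,-.158: 0.09351073988467531
slopes dz/dx,dz/dy deg [18.9301 20.9236]
bar 80 [ 0.4299 -0.165   0.0861] [[0.4172377500295078, -0.2191552896512891, 0.06928024787788867], [0.4427115195107549, -0.11216696488527206, 0.1037449205361238]]
1.1
```

Run:
```python
from h import *
np.set_printoptions(precision=4,suppress=True)
s=telemetry.state()
for r in rows(s["eef_pos"],s["orientation"],[.456,.150,.16],np.radians(86),n=9): print(r)
p=imaging.read_camera("top"); hsv=cv2.cvtColor(p["img"],cv2.COLOR_RGB2HSV)
for nm,k in(("blue",(hsv[...,0]>95)&(hsv[...,0]<125)&(hsv[...,1]>130)),("red",((hsv[...,0]<8)|(hsv[...,0]>172))&(hsv[...,1]>150))):
    V,U=np.nonzero(k&(p["depth"]>0));w=world(p,U,V);w=w[(w[:,0]>.38)&(w[:,0]<.63)&(w[:,1]>-.28)&(w[:,1]<-.06)&(w[:,2]>.04)]
    c=w.mean(0);d=np.linalg.svd(w-c,full_matrices=False)[2][0];t=(w-c)@d
    print(nm,len(w),c,d,np.degrees(np.arctan2(d[1],d[0])),np.degrees(np.arcsin(d[2])),np.percentile(t,[2,98]))
```

```text
[0, [-0.154, -0.13, 0.032], np.float64(-0.0134)]
[0, [-0.148, -0.136, 0.032], np.float64(-0.0134)]
[0, [-0.142, -0.142, 0.032], np.float64(-0.0134)]
[0, [-0.136, -0.148, 0.032], np.float64(-0.0134)]
[0, [-0.13, -0.154, 0.032], np.float64(-0.0134)]
[0, [-0.123, -0.159, 0.032], np.float64(-0.0134)]
[0, [-0.116, -0.164, 0.032], np.float64(-0.0134)]
[0, [-0.109, -0.169, 0.032], np.float64(-0.0134)]
[0, [-0.102, -0.173, 0.032], np.float64(-0.0134)]
blue 188 [ 0.5059 -0.2343  0.0855] [-0.9266 -0.0941 -0.3641] -174.19924492039402 -21.34971755693812 [-0.0966  0.0901]
red 80 [ 0.4301 -0.1656  0.0858] [-0.2058  0.9352  0.2882] 102.41357038486606 16.749389349258795 [-0.0589  0.0575]
```

Call:
move_arm(
  plan=[
    [0, [-0.154, -0.13, 0.032], -0.0134],
    [0, [-0.148, -0.136, 0.032], -0.0134],
    [0, [-0.142, -0.142, 0.032], -0.0134],
    [0, [-0.136, -0.148, 0.032], -0.0134],
    [0, [-0.13, -0.154, 0.032], -0.0134],
  ],
)

```text
time: 1.78
eef_pos: [0.3746, 0.3321, 0.1913]
orientation: [0.0, 0.118, 0.993, 0.0]
ft_force: [0.4, 0.7, -0.7]
width: 0.0854
grip_force: 0.0
```

Call:
move_arm(
  plan=[
    [0, [-0.123, -0.159, 0.032], -0.0134],
    [0, [-0.116, -0.164, 0.032], -0.0134],
    [0, [-0.109, -0.169, 0.032], -0.0134],
    [0, [-0.102, -0.173, 0.032], -0.0134],
    [0, [0, 0, 0], 0],
  ],
)

```text
time: 2.4
eef_pos: [0.457, 0.1458, 0.159]
orientation: [0.0, 0.038, 0.999, -0.001]
ft_force: [-0.0, -0.1, 0.1]
width: 0.0852
grip_force: 0.0
```

Run:
```python
from h import *
np.set_printoptions(precision=4,suppress=True)
s=telemetry.state();print(s["time"],s["eef_pos"],s["orientation"],rot(s["orientation"]).as_matrix()[:,1],s["ft_force"])
for n in("wrist","scene"):
    p=imaging.read_camera(n); save(p,n+"1.png")
    hsv=cv2.cvtColor(p["img"],cv2.COLOR_RGB2HSV)
    V,U=np.nonzero((hsv[...,1]>120)&(hsv[...,0]<25)&(p["depth"]>0));w=world(p,U,V)
    q=w[(w[:,2]>.019)&(w[:,2]<.03)&(abs(w[:,0]-.456)<.06)&(abs(w[:,1]-.15)<.06)]
    if len(q):print(n,len(q),q.mean(0),cv2.minAreaRect((q[:,:2]*1000).astype(np.float32)))
```

```text
2.4 [0.457  0.1458 0.159 ] [ 0.      0.0383  0.9993 -0.0008] [ 0.0765  0.9971 -0.0017] [-0.0122 -0.1248  0.1061]
wrist 7042 [0.4587 0.1487 0.0239] ((460.47222900390625, 148.58432006835938), (49.46345520019531, 69.22380065917969), 87.40666198730469)
scene 329 [0.4562 0.1511 0.0247] ((459.2718811035156, 149.06805419921875), (50.30146789550781, 76.95417022705078), 86.85242462158203)
```

View pics/wrist1.png

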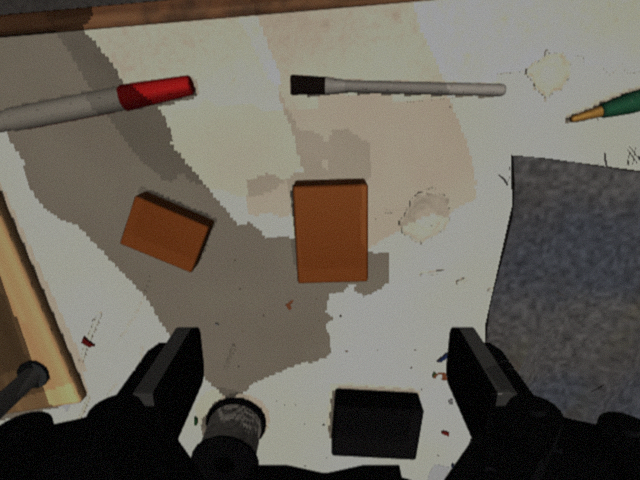

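The wrist picture shows the large amber block between the fingers' line at (331,231). The smaller one is beside it at (167,231), and the spool is at (235,430). The block measures 49.5x69 mm, so it is the right one.

Call:
move_arm(
  plan=[
    [0, [-0.011, 0.012, 0.15], -0.009],
    [0, [0, 0, 0.2], 0],
    [0, [0, 0, 0.15], 0],
    [0, [0, 0, 0.1], 0],
    [0, [0, 0, 0.012], 0],
  ],
  newtons=22,
)

```text
time: 3.12
eef_pos: [0.4573, 0.1542, 0.0052]
orientation: [-0.001, 0.02, 1.0, -0.0]
ft_force: [-0.7, -0.1, 0.3]
width: 0.0855
grip_force: 0.0
```

Call:
move_arm(
  plan=[
    [1, [0, 0, 0], 0],
    [1, [0, 0, 0], 0],
    [1, [0, 0, 0], 0],
    [1, [0, 0, 0], 0],
    [1, [0, 0, 0], 0],
  ],
)

```text
time: 3.75
eef_pos: [0.4594, 0.1534, 0.0075]
orientation: [0.001, 0.021, 1.0, 0.001]
ft_force: [-1.4, 1.0, 6.5]
width: 0.0492
grip_force: 26.4
```

Call:
move_arm(
  plan=[
    [1, [0, 0, -0.05], 0],
    [1, [0, 0, -0.2], 0],
    [1, [0, 0, -0.24], 0],
    [1, [0, 0, -0.24], 0],
    [1, [0, 0, -0.05], 0],
  ],
)

```text
time: 4.38
eef_pos: [0.4604, 0.1534, 0.2059]
orientation: [0.003, 0.021, 1.0, 0.002]
ft_force: [0.9, 0.9, -3.1]
width: 0.0492
grip_force: 25.3
```

Run:
```python
from h import *
s=telemetry.state();print(s["time"],s["eef_pos"],s["orientation"],s["width"],s["ft_force"])
for r in rows(s["eef_pos"],s["orientation"],[.4998,-.157,.19],np.radians(95.8),n=7,hand=1): print(r)
```

```text
4.375 [0.46042584 0.15341879 0.20590349] [0.0032703 0.0210352 0.9997719 0.001722 ] 0.04915708397451524 [ 0.88908277  0.9198508  -3.0668312 ]
[1, [-0.03, -0.176, 0.009], np.float64(-0.0065)]
[1, [-0.026, -0.177, 0.009], np.float64(-0.0065)]
[1, [-0.023, -0.177, 0.009], np.float64(-0.0065)]
[1, [-0.019, -0.178, 0.009], np.float64(-0.0065)]
[1, [-0.015, -0.178, 0.009], np.float64(-0.0065)]
[1, [-0.012, -0.178, 0.009], np.float64(-0.0065)]
[1, [-0.008, -0.179, 0.009], np.float64(-0.0065)]
```

Call:
move_arm(
  plan=[
    [1, [-0.03, -0.176, 0.009], -0.0065],
    [1, [-0.026, -0.177, 0.009], -0.0065],
    [1, [-0.023, -0.177, 0.009], -0.0065],
    [1, [-0.019, -0.178, 0.009], -0.0065],
    [1, [-0.015, -0.178, 0.009], -0.0065],
  ],
)

```text
time: 5.0
eef_pos: [0.4858, -0.0701, 0.1893]
orientation: [-0.001, -0.031, 1.0, 0.0]
ft_force: [0.1, -0.1, -3.6]
width: 0.0498
grip_force: 25.3
```

Call:
move_arm(
  plan=[
    [1, [-0.012, -0.178, 0.009], -0.0065],
    [1, [-0.008, -0.179, 0.009], -0.0065],
    [1, [0, 0, 0], 0],
    [1, [0, 0, 0], 0],
  ],
)

```text
time: 5.5
eef_pos: [0.4973, -0.1569, 0.1848]
orientation: [-0.001, -0.05, 0.999, 0.0]
ft_force: [0.4, 0.3, -2.8]
width: 0.0497
grip_force: 25.3
```

Run:
```python
from h import *
np.set_printoptions(precision=4,suppress=True)
s=telemetry.state();print(s["time"],s["eef_pos"],rot(s["orientation"]).as_matrix(),s["ft_force"])
p=imaging.read_camera("wrist"); save(p,"wrist2.png")
w=imaging.read_camera("scene"); cv2.imwrite("pics/scene2.png",cv2.resize(w["img"][150:310,330:510,::-1],None,fx=3.5,fy=3.5))
hsv=cv2.cvtColor(p["img"],cv2.COLOR_RGB2HSV)
for nm,k in(("blue",(hsv[...,0]>95)&(hsv[...,0]<125)&(hsv[...,1]>130)),("red",((hsv[...,0]<8)|(hsv[...,0]>172))&(hsv[...,1]>150)),("amber",(hsv[...,0]>8)&(hsv[...,0]<20)&(hsv[...,1]>150))):
    V,U=np.nonzero(k&(p["depth"]>0));x=world(p,U,V);x=x[(x[:,0]>.38)&(x[:,0]<.63)&(x[:,1]>-.28)&(x[:,1]<-.06)&(x[:,2]>.04)]
    if len(x)<9: continue
    c=x.mean(0);d=np.linalg.svd(x-c,full_matrices=False)[2][0];t=(x-c)@d
    print(nm,len(x),c,d,np.percentile(t,[2,98]))
for o in("slope_plate","fence","foot_rail"): print(o,[(round(r["confidence"],2),np.round(r["at"],3).tolist()) for r in models.tip_of(p,o)])
```

```text
5.5 [ 0.4973 -0.1569  0.1848] [[-0.9949 -0.1005 -0.0018]
 [-0.1005  0.9949  0.0009]
 [ 0.0017  0.001  -1.    ]] [ 0.4069  0.3276 -2.7792]
blue 10450 [ 0.4932 -0.2147  0.1205] [0.0353 0.3936 0.9186] [-0.0747  0.1627]
red 5661 [ 0.4434 -0.1604  0.1188] [0.3051 0.036  0.9516] [-0.0506  0.1484]
amber 28214 [ 0.4914 -0.1583  0.1998] [0.9352 0.0485 0.3508] [-0.0318  0.0367]
slope_plate [(0.93, [0.503, -0.16, 0.092]), (0.53, [0.734, -0.107, -0.004]), (0.52, [0.499, -0.16, 0.18]), (0.19, [0.413, -0.16, 0.061])]
fence [(0.95, [0.514, -0.225, 0.07])]
foot_rail [(0.71, [0.417, -0.16, 0.06])]
```

View pics/wrist2.png

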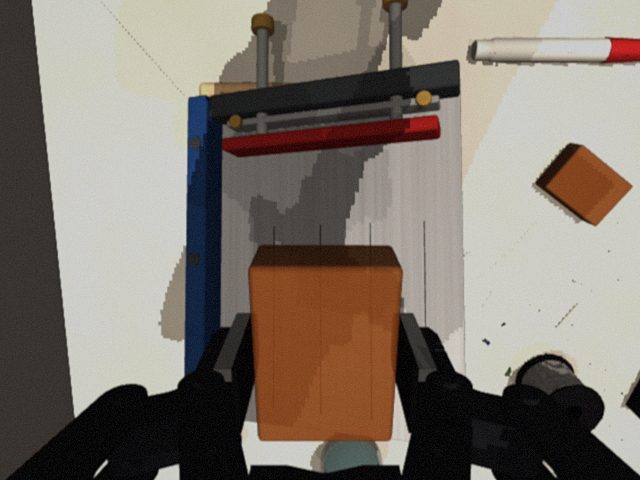

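View pics/scene2.png

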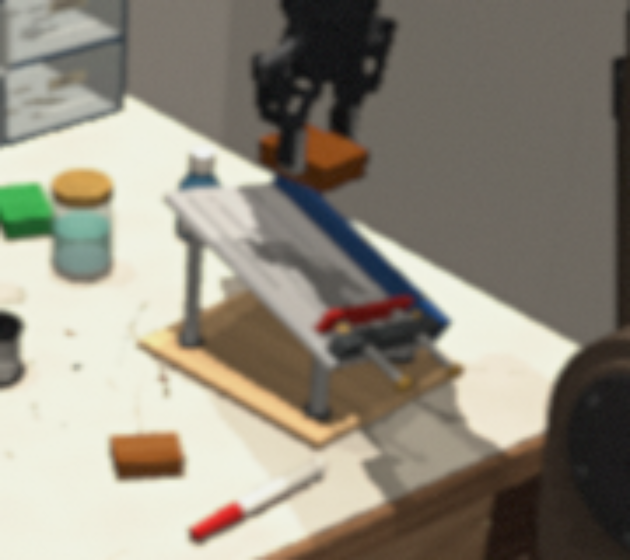

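The wrist view shows the block held at (325,340) and the red bar at (330,135), well clear of it. The blue fence is at (205,230) and the steel strip and stops at (330,115). The block may have pitched in the grip, so I'm fitting its top face.

Run:
```python
from h import *
np.set_printoptions(precision=4,suppress=True)
p=imaging.read_camera("wrist")
u,v=np.meshgrid(np.arange(285,370,3),np.arange(285,425,3));w=world(p,u.ravel(),v.ravel())
c=w.mean(0);n=np.linalg.svd(w-c,full_matrices=False)[2][2];n*=np.sign(n[2]);print("block top",c,n,((w-c)@n).std(),"slopes",np.degrees(np.arctan(-n[:2]/n[2])))
T=np.linalg.inv(p["extrinsics"]);print("cam",T[:3,3],T[:3,:3]@[0,0,-1])
# whole visible top in block-ish coordinates
hsv=cv2.cvtColor(p["img"],cv2.COLOR_RGB2HSV);V,U=np.nonzero((hsv[...,0]>8)&(hsv[...,0]<20)&(hsv[...,1]>150)&(p["depth"]>0))
x=world(p,U,V);x=x[abs((x-c)@n)<.003];X=np.array([.9266,.0941,.3641]);e=np.cross(n,np.cross(X,n));e/=np.linalg.norm(e);f=np.cross(n,e)
print(e,np.percentile((x-c)@e,[.5,99.5]),np.percentile((x-c)@f,[.5,99.5]))
m=c+e*np.percentile((x-c)@e,[.5,99.5]).mean()+f*np.percentile((x-c)@f,[.5,99.5]).mean();print("top centre",m,"bottom centre",m-.024*n)
# plate via wrist
u,v=np.meshgrid(np.arange(235,440,4),np.arange(165,235,3));k=p["depth"][v.ravel(),u.ravel()]>0;w=world(p,u.ravel()[k],v.ravel()[k])
for _ in range(5):
    c=w.mean(0);n2=np.linalg.svd(w-c,full_matrices=False)[2][2];q=(w-c)@n2;w=w[abs(q)<max(2*np.median(abs(q)),.0015)]
n2*=np.sign(n2[2]);print("plate",c,n2,q.std(),"z at .504,-.158",c[2]-n2[:2]@(np.array([.504,-.158])-c[:2])/n2[2])
# red bar uphill edge and rail, fence in plate coords
O=np.array([.504,-.158,0]);O[2]=c[2]-n2[:2]@(O[:2]-c[:2])/n2[2]
Xp=X-n2*(X@n2);Xp/=np.linalg.norm(Xp);Yp=np.cross(n2,Xp);print("X",Xp,"Y",Yp,"O",O)
for nm,k,box in(("red",((hsv[...,0]<8)|(hsv[...,0]>172))&(hsv[...,1]>150),(115,160,215,445)),("blue",(hsv[...,0]>95)&(hsv[...,0]<125)&(hsv[...,1]>130),(90,330,180,225))):
    m=np.zeros_like(k);m[box[0]:box[1],box[2]:box[3]]=1;V,U=np.nonzero(k&m&(p["depth"]>0));x=world(p,U,V)-O
    print(nm,len(x),np.percentile(np.c_[x@Xp,x@Yp,x@n2],[1,5,50,95,99],axis=0).tolist())
print(telemetry.state()["time"])
```

```text
block top [ 0.4967 -0.1566  0.2024] [0.1289 0.023  0.9914] 0.00653300559990198 slopes [-7.4063 -1.327 ]
cam [ 0.4154 -0.1658  0.328 ] [ 0.317   0.0333 -0.9479]
[ 0.9869  0.0948 -0.1305] [-0.0261  0.0306] [-0.025   0.0235]
top centre [ 0.499  -0.1571  0.2021] bottom centre [ 0.4959 -0.1577  0.1783]
plate [ 0.4692 -0.1545  0.0819] [-0.3127 -0.3484  0.8837] 0.0005879933136275223 z at .504,-.158 0.09287053151986205
X [0.9263 0.0938 0.3648] Y [-0.21    0.9327  0.2934] O [ 0.504  -0.158   0.0929]
red 4495 [[-0.07400974442610549, -0.053544848074586794, 0.0057443196226902695], [-0.07330380260747632, -0.047215068624131, 0.007583998125791295], [-0.06809283875981226, 0.013635943776216956, 0.019680407989800492], [-0.06636334054859674, 0.06261932199576388, 0.021175088383723513], [-0.06621460284318066, 0.06664234301274631, 0.021582734149922646]]
blue 7152 [[-0.09906579803116043, -0.07983319057370548, 0.0029613012899688445], [-0.09026410994605756, -0.07878323118172136, 0.004655452588644955], [-0.026516811600859044, -0.06879356725307273, 0.019053667463943137], [0.0346949760107792, -0.06734087717450889, 0.020685667413218096], [0.039792496238206305, -0.06701753211950397, 0.021119749133074836]]
5.8
```

Run:
```python
from h import *
np.set_printoptions(precision=4,suppress=True)
p=imaging.read_camera("wrist")
v=np.arange(236,446,8);w=world(p,np.full_like(v,325),v);print(np.c_[v,w].tolist().__repr__() if 0 else np.c_[v,w])
```

```text
[[236.       0.4903  -0.1579   0.0875]
 [244.       0.4944  -0.1575   0.09  ]
 [252.       0.4645  -0.1607   0.1891]
 [260.       0.4652  -0.1607   0.1948]
 [268.       0.465   -0.1607   0.2026]
 [276.       0.4679  -0.1604   0.2022]
 [284.       0.4705  -0.1601   0.2027]
 [292.       0.4734  -0.1598   0.2024]
 [300.       0.4765  -0.1595   0.2018]
 [308.       0.4795  -0.1592   0.2015]
 [316.       0.4825  -0.1589   0.2014]
 [324.       0.4852  -0.1586   0.2018]
 [332.       0.4881  -0.1583   0.202 ]
 [340.       0.491   -0.158    0.2022]
 [348.       0.4943  -0.1577   0.2019]
 [356.       0.4971  -0.1574   0.2024]
 [364.       0.5003  -0.1571   0.2022]
 [372.       0.503   -0.1568   0.203 ]
 [380.       0.507   -0.1564   0.2019]
 [388.       0.5105  -0.156    0.2016]
 [396.       0.513   -0.1558   0.2027]
 [404.       0.5174  -0.1553   0.2015]
 [412.       0.5202  -0.1551   0.2023]
 [420.       0.524   -0.1547   0.2019]
 [428.       0.5272  -0.1543   0.2023]
 [436.       0.5311  -0.1539   0.2019]
 [444.       0.7175  -0.1346   0.0087]]
```

Call:
move_arm(
  plan=[
    [1, [0, 0, 0.1], 0],
    [1, [0, 0, 0.1], 0],
    [1, [0, 0, 0.036], 0],
    [1, [0, 0, 0], 0],
  ],
)

```text
time: 6.35
eef_pos: [0.4979, -0.1573, 0.1264]
orientation: [-0.0, -0.051, 0.999, 0.0]
ft_force: [0.3, 0.4, -2.7]
width: 0.0493
grip_force: 25.2
```

Call:
move_arm(
  plan=[
    [1, [0, 0, 0.006], 0],
    [1, [0, 0, 0.006], 0],
    [1, [0, 0, 0.004], 0],
  ],
)

```text
time: 6.72
eef_pos: [0.4983, -0.1575, 0.1229]
orientation: [0.0, -0.051, 0.999, -0.0]
ft_force: [-0.3, 0.5, -3.1]
width: 0.0495
grip_force: 25.3
```

Call:
move_arm(
  plan=[
    [1, [0, 0, 0.004], 0],
    [1, [0, 0, 0.004], 0],
    [1, [0, 0, 0.004], 0],
  ],
)

```text
time: 7.1
eef_pos: [0.4982, -0.1576, 0.1197]
orientation: [0.0, -0.051, 0.999, -0.0]
ft_force: [-0.9, -0.2, 0.1]
width: 0.049
grip_force: 25.6
```

Call:
move_arm(
  plan=[
    [1, [0, 0, 0.004], 0],
    [1, [0, 0, 0.004], 0],
  ],
)

```text
time: 7.35
eef_pos: [0.4979, -0.1579, 0.1177]
orientation: [-0.0, -0.05, 0.999, -0.0]
ft_force: [-2.7, -1.9, 2.5]
width: 0.049
grip_force: 25.9
```

Call:
move_arm(
  plan=[
    [1, [0, 0, 0.004], 0],
    [1, [0, 0, 0.004], 0],
    [1, [0, 0, 0.004], 0],
  ],
)

```text
time: 7.72
eef_pos: [0.498, -0.1576, 0.1145]
orientation: [-0.0, -0.05, 0.999, -0.0]
ft_force: [-3.2, -3.5, 2.2]
width: 0.0494
grip_force: 26.1
```

Call:
move_arm(
  plan=[
    [1, [0, 0, 0.004], 0],
    [1, [0, 0, 0.004], 0],
  ],
)

```text
time: 7.98
eef_pos: [0.4981, -0.1574, 0.1124]
orientation: [-0.0, -0.051, 0.999, 0.0]
ft_force: [-2.1, -1.8, 2.4]
width: 0.0493
grip_force: 26.3
```

Call:
move_arm(
  plan=[
    [1, [0, 0, 0.004], 0],
    [1, [0, 0, 0.004], 0],
  ],
)

```text
time: 8.22
eef_pos: [0.4981, -0.1574, 0.1105]
orientation: [0.0, -0.051, 0.999, 0.0]
ft_force: [-1.6, -1.4, 1.4]
width: 0.0493
grip_force: 26.5
```

```bash
cat > blk.py <<'E'
from h import *
np.set_printoptions(precision=4,suppress=True)
O=np.array([.504,-.158,.0929]);X=np.array([.9263,.0938,.3648]);Y=np.array([-.21,.9327,.2934]);N=np.cross(X,Y)
def blk(p,lo=.09):
    hsv=cv2.cvtColor(p["img"],cv2.COLOR_RGB2HSV);V,U=np.nonzero((hsv[...,0]>8)&(hsv[...,0]<20)&(hsv[...,1]>150)&(p["depth"]>0))
    w=world(p,U,V)-O;w=np.c_[w@X,w@Y,w@N];return w[(abs(w[:,0])<.12)&(abs(w[:,1])<.09)&(w[:,2]>.004)&(w[:,2]<.06)]
E
python3 - <<'E'
from blk import *
s=telemetry.state();print(s["time"],s["eef_pos"],s["ft_force"])
p=imaging.read_camera("wrist");save(p,"wrist3.png");w=blk(p);print(len(w))
# top surface heights over x,y bins in plate frame
for a in np.arange(-.04,.05,.01):
    print(round(a,3),[ (round(float(np.percentile(q,80)),4) if len(q)>20 else None) for b in(-.02,0,.02) for q in [w[(abs(w[:,0]-a)<.005)&(abs(w[:,1]-b)<.008),2]]])
E
```

```text
8.225 [ 0.4981 -0.1574  0.1105] [-1.5503 -1.4143  1.4242]
29551
-0.04 [None, None, None]
-0.03 [None, 0.0416, 0.0351]
-0.02 [None, 0.0417, 0.0352]
-0.01 [None, 0.0403, 0.0339]
0.0 [0.0407, 0.039, 0.0326]
0.01 [0.0396, 0.0376, 0.0312]
0.02 [0.0386, 0.0363, 0.0299]
0.03 [0.0374, 0.0349, 0.0285]
0.04 [0.0364, 0.0338, 0.0275]
```

Call:
move_arm(
  plan=[
    [1, [0, 0, 0.004], 0],
    [1, [0, 0, 0.004], 0],
  ],
)

```text
time: 8.52
eef_pos: [0.4981, -0.1574, 0.1085]
orientation: [-0.0, -0.051, 0.999, 0.0]
ft_force: [-2.5, -1.5, 1.9]
width: 0.0494
grip_force: 26.7
```

Call:
move_arm(
  plan=[
    [1, [0, 0, 0.004], 0],
    [1, [0, 0, 0.002], 0],
  ],
)

```text
time: 8.78
eef_pos: [0.4981, -0.1575, 0.107]
orientation: [-0.0, -0.051, 0.999, 0.0]
ft_force: [-4.1, -1.0, 0.9]
width: 0.0492
grip_force: 26.9
```

Run:
```python
from blk import *
s=telemetry.state();print(s["time"],s["eef_pos"],s["ft_force"])
p=imaging.read_camera("wrist");save(p,"wrist3.png");w=blk(p);print(len(w))
for a in np.arange(-.04,.05,.02):
    print(round(a,3),[ (round(float(np.percentile(q,80)),4) if len(q)>20 else None) for b in(-.02,0,.02) for q in [w[(abs(w[:,0]-a)<.005)&(abs(w[:,1]-b)<.008),2]]])
```

```text
8.775 [ 0.4981 -0.1575  0.107 ] [-4.0584 -0.9772  0.9352]
30088
-0.04 [None, None, None]
-0.02 [0.038, 0.0358, 0.0294]
0.0 [0.0376, 0.0352, 0.0288]
0.02 [0.0371, 0.0346, 0.028]
0.04 [0.0364, 0.0338, 0.0274]
```

Call:
move_arm(
  plan=[
    [1, [0, 0, 0.004], 0],
    [0, [0, 0, 0], 0],
    [0, [0, 0, -0.02], 0],
    [0, [0, 0, -0.08], 0],
    [0, [0, 0, -0.16], 0],
  ],
)

```text
time: 9.45
eef_pos: [0.4974, -0.1569, 0.1709]
orientation: [-0.001, -0.051, 0.999, 0.0]
ft_force: [-0.1, -0.1, 0.0]
width: 0.0855
grip_force: 0.0
```

Call:
move_arm(
  plan=[
    [0, [0, 0, -0.08], 0],
    [0, [0, 0, 0], 0],
    [1, [0, 0, 0], 0],
    [1, [0, 0, 0], 0],
  ],
)

```text
time: 9.95
eef_pos: [0.4975, -0.1572, 0.1901]
orientation: [-0.001, -0.051, 0.999, 0.0]
ft_force: [-0.2, 0.7, -0.8]
width: 0.0516
grip_force: 0.0
```

Run:
```python
from blk import *
s=telemetry.state();print(s["time"],s["eef_pos"],s["ft_force"],s["width"])
p=imaging.read_camera("wrist");save(p,"wrist4.png");w=blk(p);t=w[(w[:,2]>.019)&(w[:,2]<.03)];print(len(w),len(t),np.percentile(t,[1,50,99],axis=0),cv2.minAreaRect((t[:,:2]*1000).astype(np.float32)))
hsv=cv2.cvtColor(p["img"],cv2.COLOR_RGB2HSV);V,U=np.nonzero(((hsv[...,0]<8)|(hsv[...,0]>172))&(hsv[...,1]>150)&(p["depth"]>0))
w=world(p,U,V)-O;w=np.c_[w@X,w@Y,w@N];w=w[(abs(w[:,0])<.12)&(abs(w[:,1])<.09)&(w[:,2]>.0)&(w[:,2]<.03)];print("bar",np.percentile(w,[1,50,99],axis=0))
```

```text
9.95 [ 0.4975 -0.1572  0.1901] [-0.1521  0.6679 -0.7941] 0.05163199936124328
10503 9080 [[-0.0681 -0.0657  0.0201]
 [-0.0339 -0.0399  0.0236]
 [-0.0006 -0.0176  0.0251]] ((-35.251983642578125, -42.04660415649414), (50.06507110595703, 70.40888977050781), 89.8521957397461)
bar [[-0.0827 -0.054   0.0044]
 [-0.0715  0.0191  0.0198]
 [-0.069   0.0669  0.0217]]
```

View pics/wrist4.png

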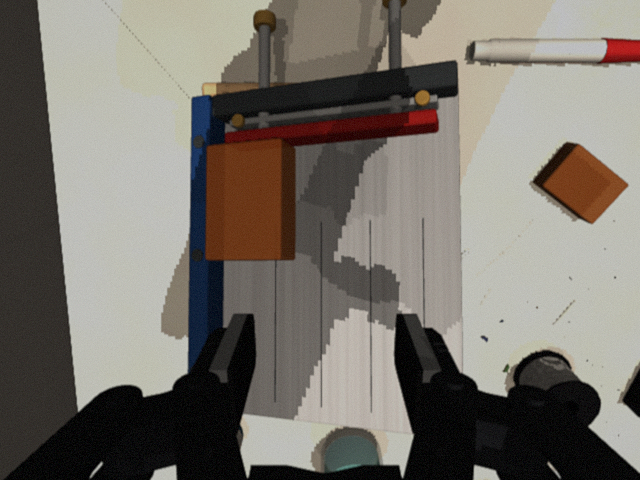

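The block slid home: it is squared up in the corner at (250,200) in the picture, against the fence and the bar, with its upper end at plate x≈0. Next I push with closed fingers.

Call:
move_arm(
  plan=[
    [1, [-0.0625, -0.09, 0], 0],
    [1, [-0.0625, -0.09, 0], 0],
    [1, [0, 0, 0.12], 0],
    [1, [0, 0, 0.12], 0],
    [1, [0, 0, 0.04], 0],
  ],
)

```text
time: 10.62
eef_pos: [0.5323, -0.1987, 0.1189]
orientation: [-0.002, -0.051, 0.999, 0.001]
ft_force: [0.4, 0.2, -0.4]
width: 0.0001
grip_force: 0.0
```

Call:
move_arm(
  plan=[
    [1, [0, 0, 0.03], 0],
    [1, [0, 0, 0], 0],
    [1, [0, 0, 0], 0],
  ],
)

```text
time: 11.0
eef_pos: [0.5343, -0.1992, 0.1144]
orientation: [0.001, -0.051, 0.999, -0.0]
ft_force: [0.3, -0.7, -1.3]
width: -0.0
grip_force: 0.0
```

Run:
```python
from blk import *
s=telemetry.state();print(s["time"],s["eef_pos"],s["ft_force"],s["width"])
t=s["eef_pos"]-O;print(t@X,t@Y,t@N)
w=imaging.read_camera("scene"); cv2.imwrite("pics/scene5.png",cv2.resize(w["img"][150:310,360:500,::-1],None,fx=3.7,fy=3.7))
```

```text
11.0 [ 0.5343 -0.1992  0.1144] [ 0.2545 -0.6736 -1.2678] -4.3911745536842585e-06
0.03203302142756832 -0.03851178649196009 0.023909202166002584
```

View pics/scene5.png

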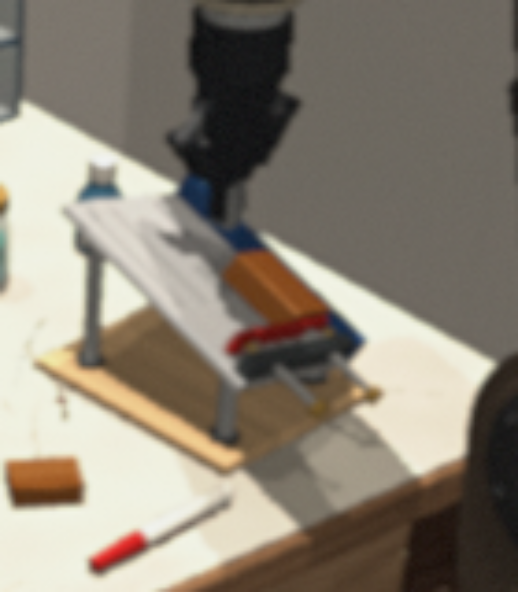

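The closed fingers stand above the plate just uphill of the block (240,210), clear of the fence. I'm lowering the last 15 mm.

Call:
move_arm(
  plan=[
    [1, [0, 0, 0.03], 0],
    [1, [0, 0, 0.02], 0],
    [1, [0, 0, 0.01], 0],
    [1, [0, 0, 0], 0],
  ],
)

```text
time: 11.55
eef_pos: [0.5335, -0.199, 0.0982]
orientation: [-0.0, -0.051, 0.999, 0.0]
ft_force: [0.1, 0.6, 0.2]
width: 0.0001
grip_force: 0.0
```

Call:
move_arm(
  plan=[
    [1, [0.011, 0, 0.0044], 0],
    [1, [0.011, 0, 0.0044], 0],
    [1, [0.011, 0, 0.0044], 0],
  ],
)

```text
time: 11.92
eef_pos: [0.5253, -0.2, 0.0953]
orientation: [0.0, -0.051, 0.999, -0.0]
ft_force: [-0.7, -0.3, 0.2]
width: 0.0001
grip_force: 0.0
```

Call:
move_arm(
  plan=[
    [1, [0.0055, 0, 0.0022], 0],
    [1, [0.0055, 0, 0.0022], 0],
    [1, [0.0037, 0, 0.0015], 0],
  ],
)

```text
time: 12.3
eef_pos: [0.5218, -0.2003, 0.0938]
orientation: [0.0, -0.051, 0.999, 0.0]
ft_force: [-0.2, 0.5, 0.2]
width: -0.0001
grip_force: 0.0
```

Call:
move_arm(
  plan=[
    [1, [0.0037, 0, 0.0015], 0],
    [1, [0.0037, 0, 0.0015], 0],
  ],
)

```text
time: 12.55
eef_pos: [0.52, -0.2004, 0.093]
orientation: [0.0, -0.051, 0.999, 0.0]
ft_force: [-0.0, 0.6, -0.2]
width: 0.0001
grip_force: 0.0
```

Call:
move_arm(
  plan=[
    [1, [0.0037, 0, 0.0015], 0],
    [1, [0.0037, 0, 0.0015], 0],
  ],
)

```text
time: 12.8
eef_pos: [0.5192, -0.2006, 0.0927]
orientation: [0.001, -0.051, 0.999, -0.0]
ft_force: [3.1, 0.3, 1.4]
width: 0.0001
grip_force: 1.7
```

Call:
move_arm(
  plan=[
    [1, [0.0037, 0, 0.0015], 0],
    [1, [0.0037, 0, 0.0015], 0],
  ],
)

```text
time: 13.05
eef_pos: [0.5167, -0.2008, 0.0917]
orientation: [0.0, -0.051, 0.999, -0.0]
ft_force: [3.5, 1.0, 1.2]
width: 0.0002
grip_force: 1.8
```

Call:
move_arm(
  plan=[
    [1, [0.0037, 0, 0.0015], 0],
    [1, [0.0037, 0, 0.0015], 0],
  ],
)

```text
time: 13.3
eef_pos: [0.5148, -0.2011, 0.0909]
orientation: [0.0, -0.051, 0.999, -0.0]
ft_force: [4.5, 1.5, 3.2]
width: -0.0
grip_force: 2.9
```

Call:
move_arm(
  plan=[
    [1, [0.0037, 0, 0.0015], 0],
    [1, [0.0037, 0, 0.0015], 0],
  ],
)

```text
time: 13.55
eef_pos: [0.5147, -0.2011, 0.0908]
orientation: [0.002, -0.051, 0.999, -0.0]
ft_force: [9.2, 3.0, 4.7]
width: -0.0003
grip_force: 4.8
```

Call:
move_arm(
  plan=[
    [1, [0.002, 0, 0.0008], 0],
    [1, [0, 0, 0], 0],
  ],
)

```text
time: 13.8
eef_pos: [0.5146, -0.201, 0.0908]
orientation: [0.002, -0.051, 0.999, -0.0]
ft_force: [7.7, 2.0, 5.1]
width: -0.0001
grip_force: 4.7
```

Run:
```python
from blk import *
s=telemetry.state();print(s["time"],s["eef_pos"],s["ft_force"],s["ft_force"]@X)
p=imaging.read_camera("wrist");cv2.imwrite("pics/wrist6.png",cv2.resize(p["img"][40:290,160:500,::-1],None,fx=2.2,fy=2.2))
w=blk(p);t=w[(w[:,2]>.019)&(w[:,2]<.03)];print(np.percentile(t,[1,50,99],axis=0),cv2.minAreaRect((t[:,:2]*1000).astype(np.float32)))
```

```text
13.8 [ 0.5146 -0.201   0.0908] [7.6531 2.0349 5.1037] 9.141743288771654
[[-0.0734 -0.066   0.0212]
 [-0.0392 -0.0399  0.0236]
 [-0.006  -0.0179  0.025 ]] ((-40.93214416503906, -42.32769775390625), (49.65812301635742, 91.10633087158203), 89.73739624023438)
```

View pics/wrist6.png

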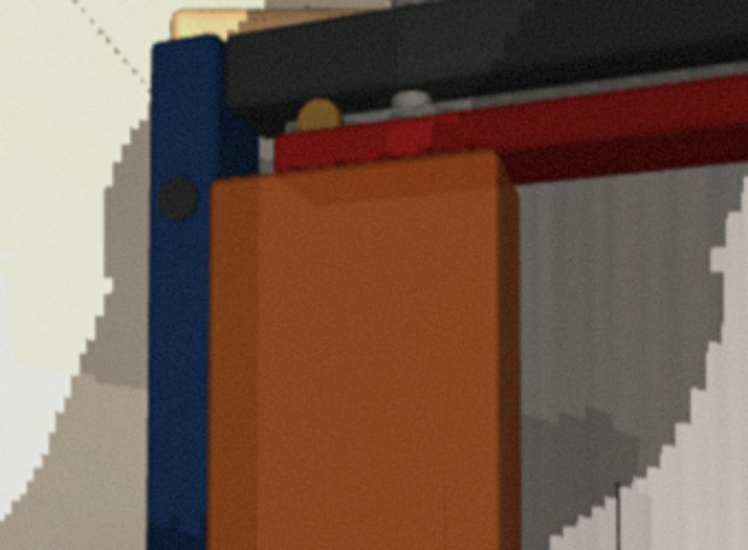

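The picture shows the block tight to the fence (210,350) and to the bar (390,150), which covers the steel strip, so it looks home. Position no longer changes as force rises. I'm raising to about 12 N and holding.

Call:
move_arm(
  plan=[
    [1, [0.003, 0, 0.0012], 0],
    [1, [0, 0, 0], 0],
  ],
)

```text
time: 14.1
eef_pos: [0.5146, -0.201, 0.0908]
orientation: [0.003, -0.051, 0.999, -0.0]
ft_force: [10.3, 1.9, 5.7]
width: 0.0001
grip_force: 5.5
```

Call:
move_arm(
  plan=[
    [1, [0.0006, 0, 0.0002], 0],
    [1, [0, 0, 0], 0],
    [1, [0, 0, 0], 0],
    [1, [0, 0, 0], 0],
    [1, [0, 0, 0], 0],
  ],
)

```text
time: 14.72
eef_pos: [0.5145, -0.2011, 0.0908]
orientation: [0.003, -0.051, 0.999, -0.0]
ft_force: [9.6, 2.2, 5.5]
width: -0.0003
grip_force: 5.7
```

Call:
move_arm(
  plan=[
    [1, [0, 0, 0], 0],
    [1, [0, 0, 0], 0],
    [1, [0, 0, 0], 0],
    [1, [0, 0, 0], 0],
    [1, [0, 0, 0], 0],
  ],
)

```text
time: 15.35
eef_pos: [0.5146, -0.2011, 0.0908]
orientation: [0.003, -0.051, 0.999, -0.0]
ft_force: [10.0, 3.1, 6.3]
width: -0.0003
grip_force: 5.7
```

Call:
move_arm(
  plan=[
    [1, [-0.012, 0, -0.006], 0],
    [1, [-0.02, 0, -0.012], 0],
    [1, [-0.03, 0, -0.03], 0],
    [1, [0, 0, -0.15], 0],
    [1, [0, 0, -0.2], 0],
  ],
)

```text
time: 15.98
eef_pos: [0.5257, -0.1995, 0.1892]
orientation: [-0.002, -0.051, 0.999, 0.0]
ft_force: [0.6, -1.3, 0.2]
width: -0.0
grip_force: 0.0
```

Call:
move_arm(
  plan=[
    [1, [0.02, 0.1, -0.15], 0],
    [1, [0.05, 0.15, 0], 0],
    [1, [0, 0, 0], 0],
    [1, [0, 0, 0], 0],
  ],
)

```text
time: 16.48
eef_pos: [0.5029, -0.1398, 0.2266]
orientation: [-0.0, -0.051, 0.999, -0.0]
ft_force: [-0.2, -0.1, -0.2]
width: 0.0002
grip_force: 0.0
```

Run:
```python
from blk import *
s=telemetry.state();print(s["time"],s["eef_pos"],s["ft_force"])
p=imaging.read_camera("wrist");save(p,"wrist7.png");w=blk(p);t=w[(w[:,2]>.019)&(w[:,2]<.03)];print(np.percentile(t,[1,50,99],axis=0),cv2.minAreaRect((t[:,:2]*1000).astype(np.float32)))
hsv=cv2.cvtColor(p["img"],cv2.COLOR_RGB2HSV);V,U=np.nonzero(((hsv[...,0]<8)|(hsv[...,0]>172))&(hsv[...,1]>150)&(p["depth"]>0))
w=world(p,U,V)-O;w=np.c_[w@X,w@Y,w@N];w=w[(abs(w[:,0])<.12)&(abs(w[:,1])<.09)&(w[:,2]>.0)&(w[:,2]<.03)];print("bar",np.percentile(w,[1,50,99],axis=0))
p=imaging.read_camera("top")
for o in("solder_spool","flux_bottle","copper_jar"): print(o,[(round(r["confidence"],2),np.round(r["at"],3).tolist()) for r in models.tip_of(p,o)][:2])
```

```text
16.475 [ 0.5029 -0.1398  0.2266] [-0.1614 -0.1328 -0.2155]
[[-0.073  -0.0653  0.0199]
 [-0.0386 -0.0397  0.0236]
 [-0.005  -0.0176  0.025 ]] ((-39.97034454345703, -42.10584259033203), (71.0648422241211, 50.00197219848633), 0.029285280033946037)
bar [[-0.0823 -0.0542  0.0052]
 [-0.0762  0.0202  0.0197]
 [-0.0739  0.0675  0.0217]]
solder_spool [(0.79, [0.63, 0.056, 0.004])]
flux_bottle []
copper_jar [(0.58, [0.737, -0.105, -0.001])]
```

View pics/wrist7.png

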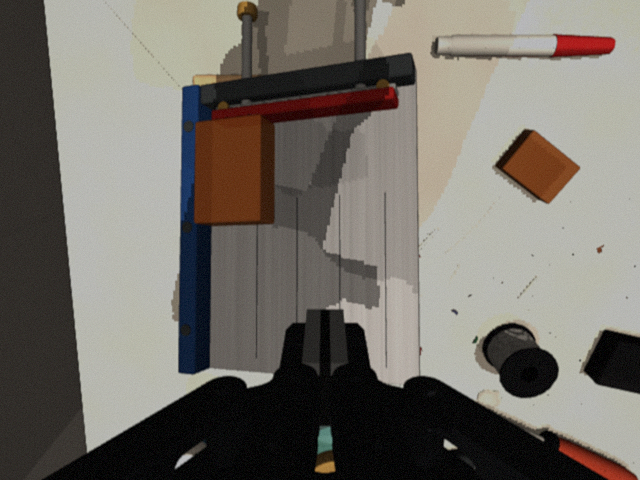

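The final picture shows the block seated in the corner at (233,170), against the fence and the bar, with the bar on its strip at (310,103). The spool is at (520,360), where it was. The bar moved 7.7 mm in all and then stopped rigidly.

```bash
python3 -c "
from plant import job;print(job.close_job())"
```

```text
the job is handed in; nothing more can be done
None
```

The amber glass block is seated in the corner of the jig, with the foot bar rigidly on its stop after a press of about 12 N for just over a second; the job is handed in. The spool and jar are where they were; in the last check the bottle was not detected, but the arm never went near it.

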